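# Nip the brass specimen in the bench caliper

### The job

Measure the brass cylinder: stand it upright on the grey base plate of the bench caliper, between the open jaws, and let it go. Then slide the moving jaw shut by its red post until the cylinder is pressed firmly against the fixed jaw, and leave it standing there with the jaw closed on it. Leave the aluminium and the black cylinder where they are.

Things in the scene. Friction and masses are not known exactly. Their poses are not given: they have to be found in the camera images.
- brass: The brass (yellow metal) specimen to measure: a plain solid cylinder, diameter 36 mm, height 60 mm, about 0.5 kg, standing upright on the bench among two of the same size. Origin at the centre of its underside, z up its axis.
- alu: The aluminium (silver) cylinder, 36 mm diameter, 60 mm tall, a bystander: leave it. Origin at the centre of its underside.
- black: The black plastic cylinder, 36 mm diameter, 60 mm tall, a bystander: leave it. Origin at the centre of its underside.
- caliper: Bench caliper fixed to the bench: grey base plate 110 (x) by 260 (y) by 12 mm thick; origin: centre of its underside. Jaws travel along y. The steel fixed jaw, 16 mm thick, x -43 to +41 mm, has its face at y = -105 mm, looking to +y. Both jaws' tops are 46 mm above the bench. A steel beam with a scale, 16 mm wide, runs along y at x = +42 mm, top 24 mm above the bench.
- jaw (a joint): Opening of the caliper in m: distance between the two jaw faces (0 shut, 0.13 at most). Starts at 0.10 to 0.125; 0.036 when closed on a cylinder. The slide drags with about 2.5 N and stays where it is left; pushing a standing cylinder along the plate adds 3 to 6 N, so clearly more than both together shows that it is nipped.
- jaw_block: The moving steel jaw, axes as the caliper's. Origin on its face (looking to -y), at the caliper's x = 0, 12 mm above the bench. Jaw and dark carriage reach back to y = +82 mm, tops 46 mm above the bench. The red post for moving it is centred at x = 0, y = +60 mm from this origin: 18 mm square, 46 to 86 mm above the bench. Moving it to the caliper's -y closes the jaws.
Mind the look-alikes: they are no part of the job. Several things look just like the brass: the one meant starts farthest to the robot's right.

How it is judged:
By the outcome, as a careful person would: the job done as asked, in the order asked, and still so for the second after the job is handed in, with the robot touching nothing.
It also fails if it takes over 51 s, if anything falls off the work surface, if the arm or the gripper's body presses on something with over 40 N, if the wrist force passes 120 N, or if a joint passes its speed limit or range.

### The arm

A 6-joint arm with a two-finger parallel gripper is mounted at the origin on the work surface. World frame = base frame: x ahead of the robot, y to its left, z up, the work surface at z = 0. Lengths are in m, angles in rad, forces in N, time in s.
With the tool pointing down it reaches from about 0.3 to 0.775 m from the base axis. Payload 14.6 kg.
Tool frame: the origin (TCP) lies at the very end of the fingers, on their centre line; the grasp point (between the pads) lies 19 mm behind it; z points along the fingers, y is the line along which they close (so a half turn about z gives the same grasp; the last joint's range is limited). The gripper opens to 94 mm and grips with 3 to 60 N. Pads are 16 mm wide; open, the fingers measure 119 mm over their backs; the gripper's body (75 mm by 177 mm) begins 78 mm behind the grasp point.
Start: joints at [-1.289, 0.3, 1.521, -0, 1.321, -0.067], TCP at [0.188, -0.517, 0.177] pointing down, gripper open.
Joint ranges: [-3.03, 3.03], [-0.79, 2.21], [0.23, 2.52], [-1.04, 4.18], [0, 3.07], [-2.55, 2.55]. Speed limits (rad/s): [2.22, 2.22, 2.57, 3.14, 3.14, 3.14].

### API

Orientations are given as [roll, pitch, yaw] about the fixed x, y, z axes, in that order (R = Rz(yaw) Ry(pitch) Rx(roll)).
In Python, from workcell import telemetry, imaging, order gives the robot as it stands.
- The arm moves only by the shell command python3 -m crank 'ROWS' [FORCE]. ROWS is JSON, a list of rows, each a list of 7 numbers: the shift along the tool's x, y, z in cm, then the turn, a rotation vector about the tool's x, y, z in rad, then the finger opening in cm, from 0 to 9.4. A call has 1 to 20 rows; each row is the pose to reach, as a shift and turn from the pose commanded when the call began, along the tool's axes at that moment; what a row does not reach only later rows make up. A row lasts 1/8 s, in which the tool goes at most 62.5 mm and 10.7 degrees, less where a joint would pass 70% of its speed; a pose out of reach is approached as far as the arm can. A call with a gripper value outside its range is refused whole. The fingers move at their own pace and stop on an object; FORCE is the grip in N (left out, the last holds). Time passes only in rows, so rows that repeat a pose let the fingers close. It gives the time, the measured TCP pose, the force, the opening and the grip force at its end, in the units of the state.
- telemetry.get_state(): the state, without advancing time (a new reading comes with each control period).
- imaging.read_camera(name): name is "side" or "top"; returns a dict with "image" (480x640x3 uint8, blue, green, red), "range_z" (480x640 float32, m along the optical axis (not along the pixel's ray), 0 where there is no reading), "fx", "fy", "cx", "cy" (pixels), "R" (3x3) and "t" (3): a world point X has camera coordinates R X + t. Camera axes: x right, y down, z forward; pixel columns grow to the right and rows downward; lengths in m; the calibration is good to about 2 mm. A picture is of the moment at which its call begins.
- order.job_done(): hands the job in; it is judged then, once.
The state is a dict: "clock": time; "joints": joint angles; "joint_velocities": joint speeds; "joint_efforts": joint torques, N m; "tcp_pos": TCP position; "ee_rot": TCP orientation; "contact_force": force on the tool from outside, world axes, zero at the start; "moment": the same for the moment, N m; "grip_width": finger opening in m; "grasp_force": force on a finger pad.
Only numpy, scipy, OpenCV 4.12 (cv2) and the standard library are available. Lean on these libraries where they do the work, as an engineer would, in place of code of your own. Each camera call takes 0.05 s, during which the arm holds its last target. There are 200 camera calls.

## Working session

There is one attempt and no reset: what is moved stays moved. The work goes in short steps, Python scripts to look and compute and a shell command to move; the robot and the scene stay as the last step left them, time stands still between calls to the robot, and variables do not carry over. Pictures are saved under pics/ and viewed, at most 10 in all, crops included, and the job is handed in when it is done.

```bash
mkdir -p pics
cat > h.py <<'E'
import numpy as np,cv2
from workcell import telemetry,imaging
def cloud(c):
    z=c["range_z"];v,u=np.mgrid[:480,:640]
    P=np.stack([(u-c["cx"])/c["fx"]*z,(v-c["cy"])/c["fy"]*z,z],-1)
    W=(P-np.array(c["t"]))@np.array(c["R"]); W[z<=0]=np.nan
    return W
E
python3 - <<'E'
from h import *
s=telemetry.get_state();print(s)
for n in("top","side"):
    c=imaging.read_camera(n);cv2.imwrite(f"pics/{n}0.png",c["image"]);np.savez(f"{n}0.npz",W=cloud(c),im=c["image"])
    print(n,-np.array(c["R"]).T@np.array(c["t"]))
E
```

```text
{'clock': 0.0, 'joints': array([-1.28860615e+00,  3.00461069e-01,  1.52159700e+00,  2.62988309e-05,
        1.32072292e+00, -6.65745170e-02]), 'joint_velocities': array([ 0.00047441, -0.00123043,  0.00100284, -0.00125012, -0.00097066,
       -0.00011063]), 'joint_efforts': array([ 8.76952035e-04, -5.31806231e+01, -3.52738667e+01,  7.08495034e-02,
        2.44282099e-02, -1.36215681e-04]), 'tcp_pos': array([ 0.18788689, -0.51658413,  0.17688513]), 'ee_rot': array([-3.14040864e+00, -1.04471324e-04,  3.48758110e-01]), 'contact_force': array([-0.0418951 ,  0.2522853 ,  0.87361302]), 'moment': array([-0.01062096, -0.01552724, -0.01334975]), 'grasp_force': 0.0, 'grip_width': 0.09387954536141874}
top [ 0.48976067 -0.06880474  0.83074888]
side [ 0.50938723 -0.62187701  0.63803279]
```

View pics/top0.png

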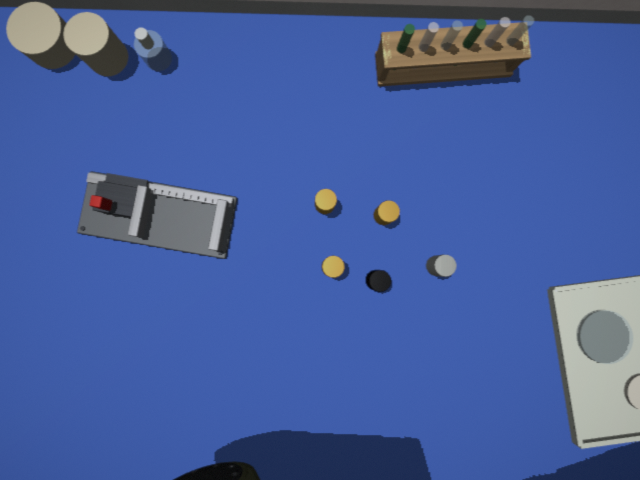

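View pics/side0.png

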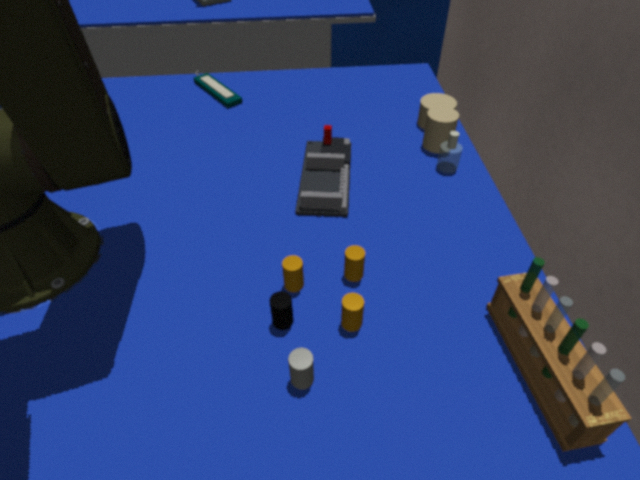

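Both pictures show the same layout. In the top view (robot at the bottom, its right is image right) there are three brass-like cylinders, at (326,200), (388,212) and (334,267). Black is at (379,281), aluminium at (444,266), and the caliper at (80-235, 172-258) with its red post at (101,203). Of the three, (388,212) is farthest to the robot's right, so it fits. I'll confirm that with coordinates and a crop.

Run:
```python
from h import *
d=np.load("top0.npz");W=d["W"];im=d["im"]
for n,(u,v) in dict(b1=(326,200),b2=(388,212),b3=(334,267),blk=(379,281),alu=(444,266)).items():
    w=W[v-20:v+21,u-20:u+21].reshape(-1,3);w=w[(w[:,2]>.054)&(w[:,2]<.07)]
    (x,y),r=cv2.minEnclosingCircle(w[:,:2].astype(np.float32));print(n,len(w),w.mean(0).round(4),np.round([x,y,r],4))
R=W[150:275,65:250].reshape(-1,3);I=im[150:275,65:250].reshape(-1,3).astype(int)
pl=R[(R[:,2]>.006)];
def rect(m,t):
    q=R[m];r=cv2.minAreaRect(q[:,:2].astype(np.float32));print(t,m.sum(),q.mean(0).round(4),np.round(r[0],4),np.round(r[1],4),round(r[2],2));print(cv2.boxPoints(r).round(4).tolist())
rect((R[:,2]>.008)&(R[:,2]<.016),"plate")
rect((R[:,2]>.076)&(R[:,2]<.095),"post")
hi=(R[:,2]>.040)&(R[:,2]<.052)
# split jaws by y
ys=R[hi][:,1];print(np.histogram(ys,20))
fx=hi&(R[:,1]<.2+0) 
np.save("hi.npy",R[hi])
cv2.imwrite("pics/crop.png",cv2.resize(im[170:300,290:470],None,fx=4,fy=4,interpolation=cv2.INTER_CUBIC))
```

```text
b1 372 [ 0.6037 -0.0925  0.0608] [ 0.6041 -0.0926  0.0178]
b2 376 [ 0.5871 -0.195   0.0608] [ 0.5876 -0.1953  0.0181]
b3 379 [ 0.4952 -0.1069  0.0609] [ 0.4954 -0.1071  0.0178]
blk 387 [ 0.4741 -0.1828  0.0609] [ 0.474  -0.1832  0.0179]
alu 393 [ 0.5009 -0.2874  0.0606] [ 0.5006 -0.2882  0.0183]
plate 5501 [0.5627 0.1874 0.0129] [0.5777 0.1961] [0.2603 0.1101] 81.4
[[0.5037999749183655, 0.07569999992847443], [0.6126999855041504, 0.05920000001788139], [0.6516000032424927, 0.3165999948978424], [0.5428000092506409, 0.33309999108314514]]
post 162 [0.5881 0.2672 0.0858] [0.5886 0.2685] [0.0188 0.018 ] 80.96
[[0.5781999826431274, 0.2606000006198883], [0.5960000157356262, 0.25780001282691956], [0.5989999771118164, 0.27639999985694885], [0.5812000036239624, 0.2791999876499176]]
(array([206, 280,  37,   0,   0,   0,   0,   0,   0,   0,   0,   0, 195,
       346, 237, 203, 203, 156, 122,  81]), array([0.07111412, 0.08212307, 0.09313202, 0.10414097, 0.11514991,
       0.12615886, 0.13716781, 0.14817676, 0.15918571, 0.17019465,
       0.1812036 , 0.19221255, 0.2032215 , 0.21423045, 0.22523939,
       0.23624834, 0.24725729, 0.25826624, 0.26927519, 0.28028413,
       0.29129308]))
```

View pics/crop.png

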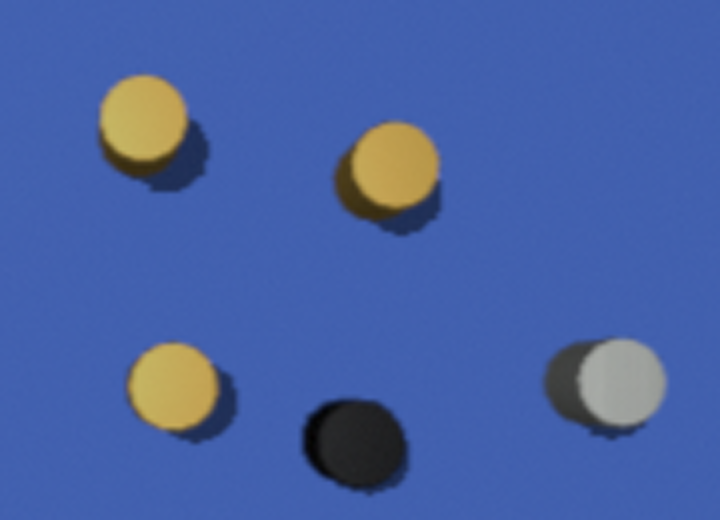

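The crop confirms it: of the three brass-coloured cylinders, the target is the upper right one (crop (395,165), full image (388,212)). It is at world (0.588, -0.195), with its top at 0.061 and a radius of 18 mm, and it has the most negative y of the three (the others are at -0.093 and -0.107). The plate measures 260×110 mm at z 0.013, and the post is 18 mm square at 0.086, so both match the given sizes. Next I'll work out the rows.

```bash
cat >> h.py <<'E'
from scipy.spatial.transform import Rotation as Ro
yh=np.array([.1494,.9888]);xh=np.array([.9888,-.1494]);c0=np.array([.5777,.1961])
cal=lambda x,y:c0+x*xh+y*yh
tocal=lambda p:((np.array(p[:2])-c0)@xh,(np.array(p[:2])-c0)@yh)
def rel(p,yaw=1.421):
    s=telemetry.get_state();A=Ro.from_euler("xyz",s["ee_rot"]);B=Ro.from_euler("xyz",[np.pi,0,yaw])
    return (A.inv().apply(np.array(p)-s["tcp_pos"])*100).round(2),(A.inv()*B).as_rotvec().round(3)
E
python3 - <<'E'
from h import *
W=np.load("top0.npz")["W"]
print("balance max z",np.nanmax(W[280:450,550:][:,:,2]),W[300,560].round(3))
print(rel([.5876,-.1953,.177]),rel([.5876,-.1953,.021]))
print("place",cal(-.005,-.080),"post",tocal([.5886,.2685]))
h=np.load("hi.npy");q=np.array([tocal(p) for p in h]);
f=q[q[:,1]<-.05];m=q[q[:,1]>-.05];print("fixed",f.min(0),f.max(0),"mov",m.min(0),m.max(0), np.percentile(f[:,1],[2,98]),np.percentile(m[:,1],2))
E
```

```text
balance max z 0.024933835522111716 [ 0.446 -0.504  0.006]
(array([ 4.855e+01, -1.654e+01,  1.000e-02]), array([-1.000e-03, -1.000e-03, -1.072e+00])) (array([ 48.54, -16.52,  15.61]), array([-1.000e-03, -1.000e-03, -1.072e+00]))
place [0.560804 0.117743] post (np.float64(-3.8639999999982656e-05), np.float64(0.07321758000000002))
fixed [-0.04339743 -0.12149118] [ 0.04150674 -0.10450061] mov [-0.04345573  0.01289927] [0.0410469 0.0959161] [-0.12080328 -0.10540737] 0.01397198061624191
```

```bash
python3 -m crank '[[48.55,-16.54,0,0,0,-1.072,6.5],[48.55,-16.54,0,0,0,-1.072,6.5],[48.55,-16.54,0,0,0,-1.072,6.5],[48.55,-16.54,0,0,0,-1.072,6.5],[48.55,-16.54,0,0,0,-1.072,6.5],[48.55,-16.54,0,0,0,-1.072,6.5],[48.55,-16.54,0,0,0,-1.072,6.5],[48.55,-16.54,0,0,0,-1.072,6.5],[48.55,-16.54,0,0,0,-1.072,6.5],[48.55,-16.54,0,0,0,-1.072,6.5],[48.55,-16.54,0,0,0,-1.072,6.5],[48.55,-16.54,0,0,0,-1.072,6.5],[48.55,-16.54,0,0,0,-1.072,6.5],[48.55,-16.54,0,0,0,-1.072,6.5]]' 25
python3 - <<'E'
from h import *
print(rel([.5876,-.1953,.177]),rel([.5876,-.1953,.022]))
c=imaging.read_camera("side");cv2.imwrite("pics/s1.png",c["image"])
E
```

```text
clock: 1.85
tcp_pos: [0.5875, -0.1958, 0.1776]
ee_rot: [3.141, 0.0, 1.42]
contact_force: [0.7, -0.8, 1.0]
grip_width: 0.065
grasp_force: 0.0
(array([0.05, 0.  , 0.06]), array([ 0.   ,  0.   , -0.001])) (array([ 0.05, -0.  , 15.56]), array([ 0.   ,  0.   , -0.001]))
```

```bash
python3 -m crank '[[0,0,4,0,0,0,6.5],[0,0,8,0,0,0,6.5],[0,0,11,0,0,0,6.5],[0,0,13.5,0,0,0,6.5],[0,0,15.5,0,0,0,6.5],[0,0,15.5,0,0,0,6.5],[0,0,15.5,0,0,0,3],[0,0,15.5,0,0,0,3],[0,0,15.5,0,0,0,3],[0,0,15.5,0,0,0,3],[0,0,15.5,0,0,0,3],[0,0,15.5,0,0,0,3],[0,0,15.5,0,0,0,3]]' 25
```

```text
clock: 3.52
tcp_pos: [0.5878, -0.1956, 0.0229]
ee_rot: [3.141, 0.0, 1.421]
contact_force: [-2.8, 0.4, 6.5]
grip_width: 0.035
grasp_force: 25.0
```

```bash
python3 -m crank '[[0,0,-3,0,0,0,3],[0,0,-7,0,0,0,3],[0,0,-9,0,0,0,3],[4,-1,-9,0,0,0,3],[9,-2.2,-9,0,0,0,3],[14,-3.4,-9,0,0,0,3],[19,-4.6,-9,0,0,0,3],[24,-5.8,-9,0,0,0,3],[28,-6.7,-9,0,0,0,3],[30,-7.2,-9,0,0,0,3],[30.6,-7.35,-9,0,0,0,3],[30.6,-7.35,-9,0,0,0,3],[30.6,-7.35,-9,0,0,0,3]]'
python3 - <<'E'
from h import *
s=telemetry.get_state();print(tocal(s["tcp_pos"]),s["tcp_pos"])
c=imaging.read_camera("top");W=cloud(c);cv2.imwrite("pics/t2.png",c["image"])
c=imaging.read_camera("side");cv2.imwrite("pics/s2.png",cv2.resize(c["image"][60:300,200:440],None,fx=2.5,fy=2.5))
E
```

```text
clock: 5.15
tcp_pos: [0.5609, 0.1169, 0.1124]
ee_rot: [-3.142, 0.0, 1.42]
contact_force: [-0.4, -0.0, -5.7]
grip_width: 0.0355
grasp_force: 25.0
(np.float64(-0.0047646744875974225), np.float64(-0.08081881047115506)) [0.56091513 0.11690183 0.11236525]
```

View pics/s2.png

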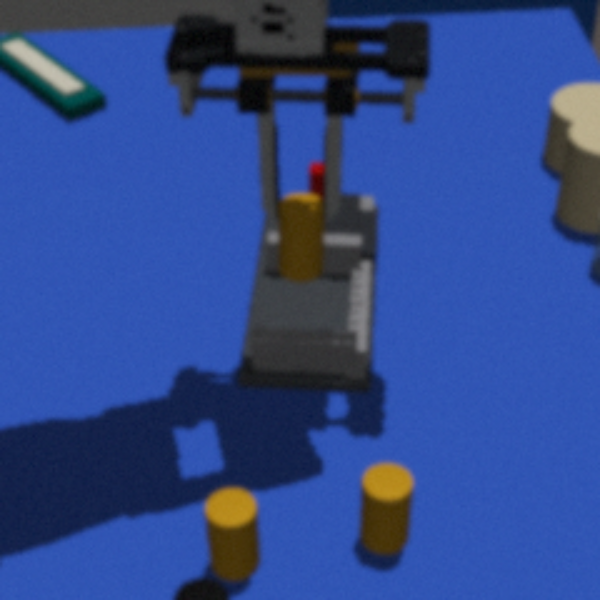

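The side crop shows the brass hanging upright in the fingers at about (300,235), above the plate between the jaws. Now I'll lower it.

```bash
python3 -m crank '[[0.2,0,2.5,0,0,0,3],[0.2,0,5,0,0,0,3],[0.2,0,6.5,0,0,0,3],[0.2,0,7.2,0,0,0,3],[0.2,0,7.4,0,0,0,3],[0.2,0,7.5,0,0,0,3],[0.2,0,7.6,0,0,0,3],[0.2,0,7.6,0,0,0,3]]'
```

```text
clock: 6.25
tcp_pos: [0.5612, 0.12, 0.0367]
ee_rot: [3.141, -0.0, 1.421]
contact_force: [-0.8, 0.0, -5.3]
grip_width: 0.035
grasp_force: 25.0
```

```bash
python3 -m crank '[[0,0,0.08,0,0,0,3],[0,0,0.14,0,0,0,3],[0,0,0.18,0,0,0,3],[0,0,0.18,0,0,0,3]]'
```

```text
clock: 6.75
tcp_pos: [0.5613, 0.1199, 0.0354]
ee_rot: [3.141, -0.0, 1.421]
contact_force: [-3.4, -2.0, 6.0]
grip_width: 0.0349
grasp_force: 25.0
```

```bash
python3 -m crank '[[0,0,0,0,0,0,3.8],[0,0,0,0,0,0,4.4],[0,0,0,0,0,0,5.4],[0,0,0,0,0,0,5.4],[0,0,-1,0,0,0,5.4],[0,0,-3,0,0,0,5.4],[0,0,-6,0,0,0,5.4],[0,0,-10,0,0,0,5.4],[0,0,-13,0,0,0,5.4],[0,0,-13,0,0,0,5.4]]'
python3 - <<'E'
from h import *
c=imaging.read_camera("side");cv2.imwrite("pics/s3.png",cv2.resize(c["image"][100:240,260:400],None,fx=4,fy=4))
W=cloud(c)
s=telemetry.get_state();print(tocal(s["tcp_pos"]),rel([*cal(0,.0732),.085]))
q=W[100:240,260:400].reshape(-1,3);k=np.array([(*tocal(p),p[2]) for p in q])
m=(k[:,2]>.067)&(k[:,2]<.076)&(k[:,1]<0)&(abs(k[:,0])<.06)&(k[:,1]>-.12)
(x,y),r=cv2.minEnclosingCircle(k[m][:,:2].astype(np.float32));print("brass cal",m.sum(),x,y,r,k[m][:,2].mean())
E
```

```text
clock: 8.0
tcp_pos: [0.5621, 0.1202, 0.1676]
ee_rot: [3.137, -0.001, 1.421]
contact_force: [-0.5, 0.1, -0.4]
grip_width: 0.0538
grasp_force: 0.0
(np.float64(-0.004845984778247918), np.float64(-0.07761135510201425)) (array([15.08,  0.47,  8.07]), array([ 0.002, -0.001, -0.   ]))
brass cal 171 -0.0048047397285699844 -0.08256784081459045 0.018888749182224274 0.07077605917380977
```

View pics/s3.png

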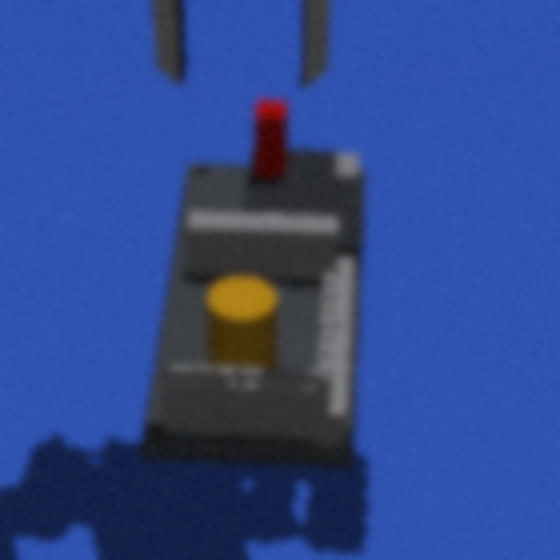

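The crop shows the brass standing on the plate at crop (242,320), free of the fingers and between the jaws. Its top is at 0.071, which matches 12 + 60 mm. Next is the red post.

```bash
python3 -m crank '[[4,0.2,0,0,0,0,5.4],[9,0.4,0,0,0,0,5.4],[13,0.5,0,0,0,0,5.4],[15.1,0.5,0,0,0,0,5.4],[15.1,0.5,2,0,0,0,5.4],[15.1,0.5,5,0,0,0,5.4],[15.1,0.5,8,0,0,0,5.4],[15.1,0.5,10,0,0,0,5.4],[15.1,0.5,11.1,0,0,0,5.4],[15.1,0.5,11.1,0,0,0,5.4],[15.1,0.5,11.1,0,0,0,1.2],[15.1,0.5,11.1,0,0,0,1.2],[15.1,0.5,11.1,0,0,0,1.2],[15.1,0.5,11.1,0,0,0,1.2],[15.1,0.5,11.1,0,0,0,1.2],[15.1,0.5,11.1,0,0,0,1.2],[15.1,0.5,11.1,0,0,0,1.2]]' 40; python3 -c "
from h import *
print(tocal(telemetry.get_state()['tcp_pos']))"
```

```text
clock: 10.18
tcp_pos: [0.5881, 0.2687, 0.0538]
ee_rot: [-3.141, 0.0, 1.421]
contact_force: [-6.0, -0.5, 4.1]
grip_width: 0.0168
grasp_force: 40.0
(np.float64(-0.0005443226076236817), np.float64(0.07333636009715747))
```

```bash
python3 -m crank '[[-0.5,0,0,0,0,0,1.2],[-1.2,0,0,0,0,0,1.2],[-2,0,0,0,0,0,1.2],[-2.8,0,0,0,0,0,1.2],[-3.6,0,0,0,0,0,1.2],[-4.4,0,0,0,0,0,1.2],[-5.2,0,0,0,0,0,1.2],[-6,0,0,0,0,0,1.2],[-6.6,0,0,0,0,0,1.2],[-6.9,0,0,0,0,0,1.2],[-7,0,0,0,0,0,1.2],[-7.1,0,0,0,0,0,1.2]]'; python3 -c "
from h import *
print(tocal(telemetry.get_state()['tcp_pos']))"
```

```text
clock: 11.68
tcp_pos: [0.5775, 0.1989, 0.0538]
ee_rot: [-3.141, -0.001, 1.421]
contact_force: [-5.2, 2.7, 3.7]
grip_width: 0.0172
grasp_force: 40.0
(np.float64(-0.0005847705188073866), np.float64(0.0027793264708745754))
```

```bash
python3 -m crank '[[-0.1,0,0,0,0,0,1.2],[-0.2,0,0,0,0,0,1.2],[-0.3,0,0,0,0,0,1.2],[-0.4,0,0,0,0,0,1.2],[-0.5,0,0,0,0,0,1.2],[-0.6,0,0,0,0,0,1.2],[-0.7,0,0,0,0,0,1.2],[-0.8,0,0,0,0,0,1.2],[-0.9,0,0,0,0,0,1.2],[-1,0,0,0,0,0,1.2],[-1.05,0,0,0,0,0,1.2],[-1.05,0,0,0,0,0,1.2]]'; python3 -c "
from h import *
print(tocal(telemetry.get_state()['tcp_pos']))"
```

```text
clock: 13.18
tcp_pos: [0.5761, 0.1891, 0.0538]
ee_rot: [-3.141, -0.002, 1.421]
contact_force: [-3.8, 7.3, 2.8]
grip_width: 0.0171
grasp_force: 40.0
(np.float64(-0.0005766895910038665), np.float64(-0.007150808684759327))
```

Force is up to 7 N, so the jaw is now pushing the brass along. I'll continue in small steps.

```bash
python3 -m crank '[[-0.05,0,0,0,0,0,1.2],[-0.1,0,0,0,0,0,1.2],[-0.15,0,0,0,0,0,1.2],[-0.2,0,0,0,0,0,1.2],[-0.2,0,0,0,0,0,1.2]]'; python3 -c "
from h import *
print(tocal(telemetry.get_state()['tcp_pos']))"
```

```text
clock: 13.8
tcp_pos: [0.5758, 0.1871, 0.0539]
ee_rot: [-3.141, -0.002, 1.421]
contact_force: [-2.7, 6.3, 2.8]
grip_width: 0.017
grasp_force: 40.0
(np.float64(-0.0005477259640034873), np.float64(-0.009139376359745821))
```

```bash
python3 -m crank '[[-0.05,0,0,0,0,0,1.2],[-0.1,0,0,0,0,0,1.2],[-0.15,0,0,0,0,0,1.2],[-0.15,0,0,0,0,0,1.2]]'; python3 -c "
from h import *
print(tocal(telemetry.get_state()['tcp_pos']))"
```

```text
clock: 14.3
tcp_pos: [0.5757, 0.1866, 0.0539]
ee_rot: [-3.142, -0.003, 1.421]
contact_force: [-2.1, 12.6, 0.5]
grip_width: 0.0172
grasp_force: 40.0
(np.float64(-0.0005554494624343889), np.float64(-0.009732380782491024))
```

```bash
python3 -m crank '[[-0.05,0,0,0,0,0,1.2],[-0.1,0,0,0,0,0,1.2],[-0.15,0,0,0,0,0,1.2],[-0.15,0,0,0,0,0,1.2],[-0.15,0,0,0,0,0,1.2]]'; python3 -c "
from h import *
print(tocal(telemetry.get_state()['tcp_pos']))"
```

```text
clock: 14.92
tcp_pos: [0.5757, 0.1864, 0.0539]
ee_rot: [3.141, -0.005, 1.422]
contact_force: [0.4, 21.7, -2.5]
grip_width: 0.017
grasp_force: 40.0
(np.float64(-0.0005314186237655277), np.float64(-0.009912681242753034))
```

At 21.7 N the jaw no longer moves and the opening works out at about 36 mm, so the brass is nipped. I'll release the post and rise straight up.

```bash
python3 -m crank '[[-0.05,0,0,0,0,0,2.4],[-0.05,0,0,0,0,0,3.5],[0,0,0,0,0,0,5],[0,0,0,0,0,0,5],[0,0,-1.5,0,0,0,5],[0,0,-4,0,0,0,5],[0,0,-8,0,0,0,5],[0,0,-12,0,0,0,5],[4,0,-16,0,0,0,5],[9,0,-16,0,0,0,5],[13,0,-16,0,0,0,5],[15,0,-16,0,0,0,5],[15,0,-16,0,0,0,5]]'
python3 - <<'E'
from h import *
c=imaging.read_camera("side");cv2.imwrite("pics/s4.png",cv2.resize(c["image"][100:400,240:440],None,fx=2,fy=2,interpolation=cv2.INTER_CUBIC))
k=np.array([(*tocal(p),p[2]) for p in cloud(c)[100:240,260:400].reshape(-1,3)])
m=(k[:,2]>.067)&(k[:,2]<.076)&(k[:,1]<-.04)&(abs(k[:,0])<.06)&(k[:,1]>-.13)
print("brass",cv2.minEnclosingCircle(k[m][:,:2].astype(np.float32)),k[m][:,2].mean())
m=(k[:,2]>.077)&(k[:,2]<.092)&(abs(k[:,0])<.03)&(abs(k[:,1])<.04);print("post",k[m].mean(0),k[m].min(0),k[m].max(0))
E
```

```text
clock: 16.55
tcp_pos: [0.5978, 0.3323, 0.2141]
ee_rot: [3.141, -0.0, 1.422]
contact_force: [0.3, 0.0, 0.3]
grip_width: 0.0501
grasp_force: 0.0
brass ((-0.004440721124410629, -0.08851531147956848), 0.019308151677250862) 0.0708236922996192
post [ 0.00048542 -0.01259777  0.08340794] [-0.00868084 -0.02118427  0.07728675] [ 0.00853804 -0.00107115  0.08684098]
```

View pics/s4.png

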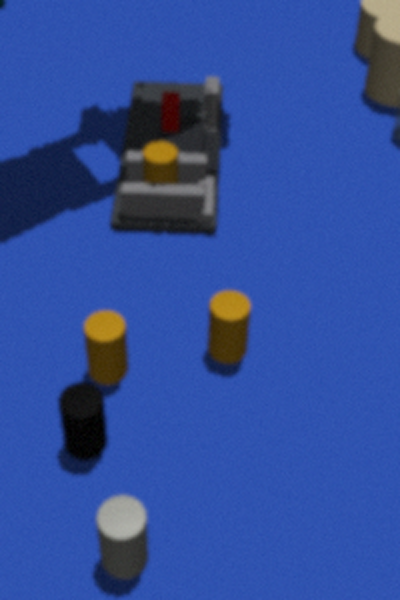

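The crop shows the brass standing between the closed jaws at (160,160), with its top at 0.071 and its centre at caliper y ≈ -0.088. The post, at (171,112), has moved along with the jaw. The aluminium, the black and the other two brass cylinders stand undisturbed, and the arm is clear.

```bash
python3 -c "
from workcell import order
print(order.job_done())"
```

```text
the job is handed in; nothing more can be done
None
```

The brass cylinder, the one farthest to the robot's right, stands upright on the caliper plate with the jaw closed on it (pressed to about 22 N before I let go of the post); the job was handed in with the arm clear at about 17 s of the 51 s allowed.

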